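Pulse the blender that has its jug on

ROBOT

A 6-joint arm with a two-finger parallel gripper is mounted at the origin on the work surface. World frame = base frame: x ahead of the robot, y to its left, z up, the work surface at z = 0. Lengths are in m, angles in rad, forces in N, time in s.
With the tool pointing down it reaches from about 0.3 to 0.875 m from the base axis. Payload 6.4 kg.
Tool frame: the origin (TCP) lies at the very end of the fingers, on their centre line; the grasp point (between the pads) lies 19 mm behind it; z points along the fingers, y is the line along which they close (so a half turn about z gives the same grasp; the last joint's range is limited). The gripper opens to 85 mm and grips with 20 to 120 N. Pads are 22 mm wide; open, the fingers measure 114 mm over their backs; the gripper's body (76 mm by 85 mm) begins 54 mm behind the grasp point. The pads swing forward as they close: fully open they stand 13 mm farther back than shut.
Start: joints at [1.082, 0.181, 1.607, -0, 1.354, -0.206], TCP at [0.16, 0.552, 0.231] pointing down, gripper open.
Joint ranges: [-2.99, 2.99], [-0.89, 2.07], [0.3, 2.58], [-1.14, 4.28], [0, 2.63], [-3.12, 3.12]. Speed limits (rad/s): [2.57, 2.57, 3.01, 3.14, 3.14, 3.14].

INTERFACE

Orientations are given as a unit quaternion [w, x, y, z].
In Python, from bench import ctrl gives the robot as it stands.
- The arm moves only by the tool jog_arm, never from a script. Its argument "series" is a list that holds one entry, the list of rows, each a list of 7 numbers: the shift along the tool's x, y, z in mm, then the turn, a rotation vector about the tool's x, y, z in rad, then the finger opening in mm, from 0 to 85.4. In form: [[[tx, ty, tz, rx, ry, rz, gripper], ...]]. A call has exactly 10 rows; each row shifts and turns the commanded pose from where the row before left it, along the tool's axes as they then stand; what a row does not reach is not made up. A row lasts 1/10 s, in which the tool goes at most 50 mm and 8.59 degrees, less where a joint would pass 70% of its speed; a pose out of reach is approached as far as the arm can. A call with a gripper value outside its range is refused whole. The fingers move at their own pace and stop on an object; the grip force is fixed at half the most. Time passes only in rows, so rows that do not move let the fingers close, or fill a call up. It gives the time, the measured TCP pose, the force, the opening and the grip force at its end, in the units of the state.
- ctrl.get_obs(): the state, without advancing time (a new reading comes with each control period).
- ctrl.camera(name): name is "side" or "top" or "wrist"; returns a dict with "frame" (384x512x3 uint8, blue, green, red), "z_map" (384x512 float32, m along the optical axis (not along the pixel's ray), 0 where there is no reading), "fx", "fy", "cx", "cy" (pixels), "xyz" and "rotation" of the camera in the world. Camera axes: x right, y down, z forward; pixel columns grow to the right and rows downward; lengths in m; the calibration is good to about 2 mm. The wrist camera is an equidistant fisheye: a pixel r from the principal point sees the ray r / f radians off the axis. A picture is of the moment at which its call begins.
- ctrl.hand_in(): hands the job in; it is judged then, once.
The state is a dict: "time_s": time; "q": joint angles; "dq": joint speeds; "joint_efforts": joint torques, N m; "eef_pos": TCP position; "eef_rot": TCP orientation; "wrist_force": force on the tool from outside, world axes, zero at the start; "torque": the same for the moment, N m; "opening": opening from 0.0 (shut) to 1.0 (fully open); "grasp_force": force on a finger pad.
Only numpy, scipy, OpenCV 4.12 (cv2) and the standard library are available. Lean on these libraries where they do the work, as an engineer would, in place of code of your own. Each camera call takes 0.05 s, during which the arm holds its last target. There are 200 camera calls.

TASK

The washed jug is back on one of the two blender bases; the other base only wears its flat plastic drive cover. Give the jug's blades a spin to shake them dry: turn the dial of the base that carries the jug clockwise, past its two click stops, all the way to the spring-loaded pulse position at the end, and keep it held there in your fingers - finish while still holding it, for it springs back when let go. Leave the other dial off, and do not shift the jug, the cover, the bottle or the bowl.

Things in the scene. Friction and masses are not known exactly. Their poses are not given: they have to be found in the camera images.
- base_a: One of two identical fixed grey blender bases, 320 x 170 mm. Origin: centre of underside; local +x points to its back. Front: control deck (x -160 to -20 mm), top 85 mm high, dial's vertical axis at x = -95, y = 0. Rear: motor block, top 115 mm high, jug seat centred at x = +80, y = 0 between four lugs 15 mm high. Has seat_a and dial_a.
- base_b: One of two identical fixed grey blender bases, 320 x 170 mm. Origin: centre of underside; local +x points to its back. Front: control deck (x -160 to -20 mm), top 85 mm high, dial's vertical axis at x = -95, y = 0. Rear: motor block, top 115 mm high, jug seat centred at x = +80, y = 0 between four lugs 15 mm high. Has seat_b and dial_b.
- seat_a (a point): Centre of the jug seat on base_a, on its top face 115 mm above the counter.
- seat_b (a point): Centre of the jug seat on base_b, on its top face 115 mm above the counter.
- dial_a (a joint): Angle of base_a's dial, rad: about 0.04 = off (at start), grows turning clockwise seen from above. Click stops at about 0.44 (one dot) and 0.83 (two dots), where it stays if let go; pulse (printed bar) is 1.35, end stop 1.37. From pulse a spring throws it back to the two-dot stop when let go. Turning takes up to 0.17 N m, holding at pulse about 0.13 N m.
- dial_b (a joint): Angle of base_b's dial, rad: about 0.04 = off (at start), grows turning clockwise seen from above. Click stops at about 0.44 (one dot) and 0.83 (two dots), where it stays if let go; pulse (printed bar) is 1.35, end stop 1.37. From pulse a spring throws it back to the two-dot stop when let go. Turning takes up to 0.17 N m, holding at pulse about 0.13 N m.
- dial_a_grip (a point): On the axis of dial_a, 31 mm above the deck (z about 116 mm), turning with it. Black 56 mm disc, top 11 mm above deck, with an upright finger bar across it 52 mm long, 15 mm wide, its top 38 mm above deck: grip the long sides. x axis: along the bar, +x end has a white line; z up. At off +x points 0.675 rad left of the base's +x, at pulse as far right.
- dial_b_grip (a point): On the axis of dial_b, 31 mm above the deck (z about 116 mm), turning with it. Black 56 mm disc, top 11 mm above deck, with an upright finger bar across it 52 mm long, 15 mm wide, its top 38 mm above deck: grip the long sides. x axis: along the bar, +x end has a white line; z up. At off +x points 0.675 rad left of the base's +x, at pulse as far right.
- jug: Glass blender jug with black foot (100 mm across), black lid (126 mm across) and a handle at its local +x reaching 106 mm from its axis; 190 mm high, standing loose on one of the two seats (its top about 305 mm above the counter). Origin: centre of its underside.
- cover: Plain white plastic drive cover, a disc 100 mm across and 38 mm high, lying loose on the other seat. Origin: centre of its underside.
- bottle: Green glass bottle with metal cap, 68 mm across, 230 mm high, standing loose between the two bases. Origin: centre of its underside. A bystander.
- bowl: White enamel bowl, 116 mm across the rim, 55 mm high, standing loose behind the bases. Origin: centre of its underside. A bystander.
Things that resemble listed ones, but are neither listed nor needed, are in the scene too. There is more than one size of the cover; the one meant has the size given above.

How it is judged:
By the outcome, as a careful person would: the job done as asked, in the order asked, and still so for the second after the job is handed in, while the arm keeps its last pose, push and grip.
It also fails if it takes over 38 s, if anything falls off the work surface, if the arm or the gripper's body presses on something with over 40 N, if the wrist force passes 120 N, or if a joint passes its speed limit or range.

## Working session

There is one attempt and no reset: what is moved stays moved. The work goes in short steps, Python scripts to look and compute and a tool call to move; the robot and the scene stay as the last step left them, time stands still between calls to the robot, and variables do not carry over. Pictures are saved under pics/ and viewed, at most 10 in all, crops included, and the job is handed in when it is done.

Besides the shell and the picture viewer there is one more tool, called by a JSON object that holds its "api" and its "payload". jog_arm: Moves the arm, as the interface text tells. Its arguments: {"type":"object","properties":{"series":{"type":"array"}},"required":["series"]}

```bash
mkdir -p pics; ls; python3 - <<'E'
from bench import ctrl
import cv2,numpy as np
o=ctrl.get_obs(); print(o)
ims=[]
for n in ("top","side"):
    c=ctrl.camera(n); cv2.imwrite(f"pics/{n}0.png",c["frame"]); np.savez(f"{n}0.npz",**c)
    print(n,c["fx"],c["fy"],c["cx"],c["cy"],c["xyz"],c["rotation"])
E
```

```text
pics
{'time_s': 0.0, 'q': array([ 1.08171610e+00,  1.81538761e-01,  1.60794774e+00,  1.60562295e-05,
        1.35384219e+00, -2.06306514e-01]), 'dq': array([ 0.00057867,  0.0006937 , -0.00045099,  0.00074998, -0.00186143,
        0.00045768]), 'joint_efforts': array([-2.27805674e-05, -4.44883811e+01, -3.51330221e+01, -2.78065872e-04,
        9.31193208e-03,  1.36775949e-05]), 'eef_pos': array([0.16016211, 0.55168744, 0.23041457]), 'eef_rot': array([-3.03130866e-04,  1.40917934e-01,  9.90020900e-01, -8.13410492e-04]), 'wrist_force': array([-0.64034714, -0.20507802,  0.55190387]), 'torque': array([-0.00606239,  0.01031211,  0.05206917]), 'grasp_force': 0.0, 'opening': 1.0037616741622692}
top 381.8787926478751 381.8787926478751 252.72432248088816 188.30636475075022 [0.5511516  0.0101652  1.12163561] [-0.02422276  0.7166248  -0.69611001  0.03595835]
side 402.4725876787131 402.4725876787131 257.65410523796663 194.01040662891475 [ 0.25481467 -0.4850414   0.83824531] [-0.32728137  0.89252958 -0.28878202  0.11350243]
```

View pics/top0.png

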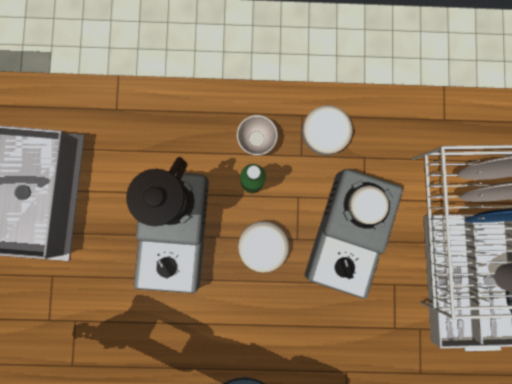

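View pics/side0.png

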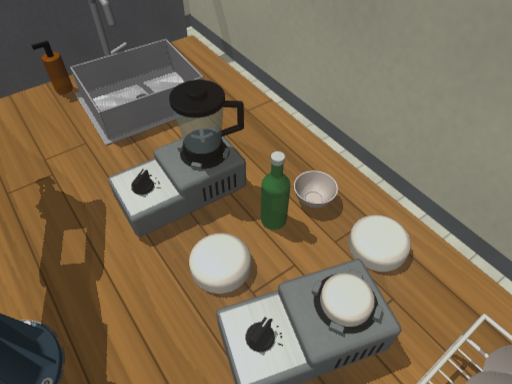

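Top view: the jug, with its black lid at (158,195), stands on the left base, whose dial is at (166,266). The right base has the small white cover at (368,205) and its dial at (345,267). The larger white discs at (327,130) and (263,247) are lookalikes. The side view agrees: jug base dial at (143,183), other dial at (261,335).

Candidates for the dial: top (166,266), next to the jug, and top (345,267), next to the cover. I choose (166,266). Next I measure it and check it in a crop.

```bash
cat > h.py <<'E'
import numpy as np,cv2
from scipy.spatial.transform import Rotation as R
def rot(c):
    q=np.array(c["rotation"]); return R.from_quat(q[[1,2,3,0]])
def ray(c,u,v,z):
    d=np.array([(u-c["cx"])/c["fx"],(v-c["cy"])/c["fy"],1.0]); d=rot(c).apply(d)
    p=np.array(c["xyz"]); return p+d*(z-p[2])/d[2]
def px(c,P):
    p=rot(c).inv().apply(np.array(P)-c["xyz"]); return np.array([c["fx"]*p[0]/p[2]+c["cx"],c["fy"]*p[1]/p[2]+c["cy"]])
E
python3 - <<'E'
from h import *
t=dict(np.load("top0.npz")); s=dict(np.load("side0.npz"))
f=t["frame"]
# deck: bright low-saturation around the left dial
hsv=cv2.cvtColor(f,cv2.COLOR_BGR2HSV)
m=((hsv[...,2]>170)&(hsv[...,1]<50)).astype(np.uint8)
m[:,:110]=0;m[:225]=0;m[:,215:]=0;m[305:]=0
m=cv2.morphologyEx(m,cv2.MORPH_OPEN,np.ones((3,3)))
cs=max(cv2.findContours(m,cv2.RETR_EXTERNAL,cv2.CHAIN_APPROX_NONE)[0],key=cv2.contourArea)
r=cv2.minAreaRect(cs); b=cv2.boxPoints(r); W=np.array([ray(t,u,v,.085) for u,v in b])
print("deck corners",W.round(4).tolist(),"sides",[np.linalg.norm(W[i]-W[(i+1)%4]).round(4) for i in range(4)])
print("centre",W.mean(0)); 
for i in range(2):
    d=W[(i+1)%4]-W[i]; print("edge ang",np.arctan2(d[1],d[0]))
for n,c,(u0,v0) in (("top",t,(166,266)),("side",s,(143,183))):
    h=cv2.cvtColor(c["frame"],cv2.COLOR_BGR2HSV); k=(h[...,2]<70).astype(np.uint8); 
    w=np.zeros_like(k); w[v0-22:v0+22,u0-22:u0+22]=1
    k*=w; nl,l,st,ce=cv2.connectedComponentsWithStats(k); i=1+np.argmax(st[1:,4])
    print(n,ce[i],st[i]); 
    z=c["z_map"][l==i]; print("zpct",np.percentile(z,[5,50,95]))
    print("disc centre at .096",ray(c,*ce[i],.096), "ata .123",ray(c,*ce[i],.123))
# depth cloud around dial: points higher than 0.108
for n,c,(u0,v0) in (("top",t,(166,266)),("side",s,(143,183))):
    vv,uu=np.mgrid[v0-25:v0+25,u0-25:u0+25]; z=c["z_map"][vv,uu]
    P=np.stack([(uu-c["cx"])/c["fx"]*z,(vv-c["cy"])/c["fy"]*z,z],-1).reshape(-1,3)
    P=rot(c).apply(P)+c["xyz"]; Q=P[(P[:,2]>.115)&(P[:,2]<.135)]
    Q=Q.astype(np.float32); 
    print(n,"deck z",np.median(P[(P[:,2]>.07)&(P[:,2]<.095),2]),len(Q),Q.mean(0),Q[:,2].max())
    e=np.linalg.svd(Q[:,:2]-Q[:,:2].mean(0),full_matrices=False); print("ang",np.arctan2(e[2][0,1],e[2][0,0]),"rect",cv2.minAreaRect(Q[:,:2].copy()))
a=cv2.resize(f[150:310,110:220],None,fx=4,fy=4,interpolation=cv2.INTER_CUBIC)[-600:]
b=cv2.resize(s["frame"][150:220,100:190],None,fx=4,fy=4,interpolation=cv2.INTER_CUBIC)
o=np.zeros((600,800,3),np.uint8);o[:a.shape[0],:a.shape[1]]=a;o[:b.shape[0],440:440+b.shape[1]]=b
cv2.imwrite("pics/crop1.png",o)
E
```

```text
deck corners [[0.3681, 0.2926, 0.085], [0.4889, 0.2897, 0.085], [0.4818, 0.1456, 0.085], [0.3609, 0.15, 0.085]] sides [np.float64(0.1209), np.float64(0.1442), np.float64(0.121), np.float64(0.1428)]
centre [0.42493518 0.21945688 0.085     ]
edge ang -0.024129318972417272
edge ang -1.619836498714652
top [167.17374517 267.03861004] [158 258  19  19 259]
zpct [0.98002405 1.00667477 1.01265559]
disc centre at .096 [0.42375611 0.21417646 0.096     ] ata .123 [0.42710981 0.20880584 0.123     ]
side [142.3700565  183.71751412] [132 170  22  25 354]
zpct [0.96113525 0.98153335 0.99985119]
disc centre at .096 [0.42529181 0.21364807 0.096     ] ata .123 [0.41909052 0.18823246 0.123     ]
top deck z 0.08455170702150816 132 [0.42455265 0.21794604 0.12120093] 0.12709555
ang -2.9519699 rect ((0.45557036995887756, 0.20424813032150269), (0.0487002469599247, 0.1081414446234703), 65.20037841796875)
side deck z 0.08422567623686733 127 [0.4249782  0.21309803 0.12054449] 0.12471494
ang -2.748143 rect ((0.4542357921600342, 0.2233087420463562), (0.11707179248332977, 0.025705279782414436), 16.395946502685547)
```

View pics/crop1.png

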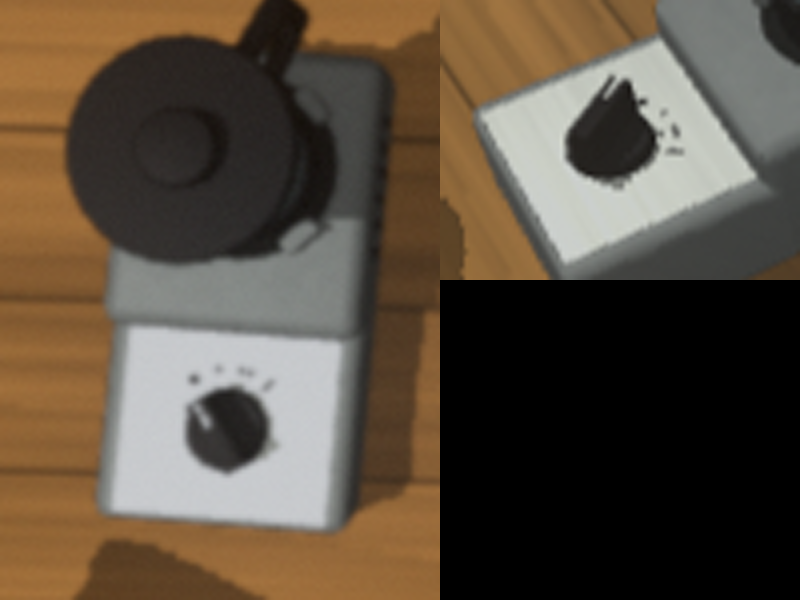

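The crop confirms it. The dial at the crop's (228,430) sits on the jug's base, with its white line pointing up-left (off). The lid edge is well clear of the dial. I'll work out the hover move.

```bash
python3 - <<'E'
from h import *
from bench import ctrl
t=dict(np.load("top0.npz")); s=dict(np.load("side0.npz"))
print("lid",ray(t,158,195,.30))
for n,c,(u0,v0) in (("top",t,(166,266)),("side",s,(143,183))):
    vv,uu=np.mgrid[v0-25:v0+25,u0-25:u0+25]; z=c["z_map"][vv,uu]
    P=np.stack([(uu-c["cx"])/c["fx"]*z,(vv-c["cy"])/c["fy"]*z,z],-1).reshape(-1,3)
    P=rot(c).apply(P)+c["xyz"]; Q=P[(P[:,2]>.112)&(np.hypot(P[:,0]-.4245,P[:,1]-.214)<.035)].astype(np.float32)
    e=np.linalg.svd(Q[:,:2]-Q[:,:2].mean(0),full_matrices=False)[2][0]
    print(n,len(Q),Q.mean(0),"ang",np.arctan(e[1]/e[0]),cv2.minAreaRect(Q[:,:2].copy()))
w=ctrl.camera("wrist"); o=ctrl.get_obs(); q=o["eef_rot"]; T=R.from_quat(q[[1,2,3,0]])
print("cam in tool",T.inv().apply(w["xyz"]-o["eef_pos"]),T.inv().apply(rot(w).as_matrix()[:,2]),w["fx"])
print("shift in tool mm",1000*T.inv().apply(np.array([.4245,.214,.200])-o["eef_pos"]))
E
```

```text
lid [0.60099163 0.20041312 0.3       ]
top 134 [0.4230344  0.21855862 0.12103289] ang 0.5876348 ((0.4228177070617676, 0.21913912892341614), (0.051478270441293716, 0.016058914363384247), 33.56975555419922)
side 144 [0.42253044 0.21186633 0.11961982] ang 0.5549118 ((0.42348015308380127, 0.21463504433631897), (0.054432183504104614, 0.017040671780705452), 32.745086669921875)
cam in tool [ 0.08317912  0.00094442 -0.1433786 ] [-0.32431026 -0.00098126  0.94595026] 297.3186396354542
shift in tool mm [-348.03038246 -250.59689707   30.8464215 ]
```

{"api": "jog_arm", "payload": {"series": [[[-35,-25,2,0,0,0,50],[-35,-25,2,0,0,0,50],[-35,-25,2,0,0,0,50],[-35,-25,2,0,0,0,50],[-35,-25,2,0,0,0,50],[-35,-25,2,0,0,0,50],[-35,-25,2,0,0,0,50],[-35,-25,2,0,0,0,50],[-35,-25,2,0,0,0,50],[-35,-25,2,0,0,0,50]]]}}

```text
time_s: 1.15
eef_pos: [0.4275, 0.2129, 0.2112]
eef_rot: [0.0, 0.141, 0.99, 0.0]
wrist_force: [0.2, 0.2, -0.4]
opening: 0.587
grasp_force: 0.0
```

{"api": "jog_arm", "payload": {"series": [[[0,0,0,0,0,-0.1,50],[0,0,0,0,0,-0.1,50],[0,0,0,0,0,-0.1,50],[0,0,0,0,0,-0.1,50],[0,0,0,0,0,-0.1,50],[0,0,0,0,0,-0.1,50],[0,0,0,0,0,-0.1,50],[0,0,0,0,0,-0.1,50],[0,0,0,0,0,-0.06,50],[0,0,0,0,0,0,50]]]}}

```text
time_s: 2.15
eef_pos: [0.4266, 0.2144, 0.2111]
eef_rot: [-0.0, -0.285, 0.959, 0.0]
wrist_force: [-0.2, 0.2, -0.9]
opening: 0.581
grasp_force: 0.0
```

```bash
cat >> h.py <<'E'
def state():
    from bench import ctrl
    o=ctrl.get_obs(); q=o["eef_rot"]; T=R.from_quat(q[[1,2,3,0]]); y=T.apply([0,1,0])
    print("t",o["time_s"],"pos",o["eef_pos"].round(4),"yang",np.arctan2(y[1],y[0]).round(4),"z",T.apply([0,0,1]).round(4),"F",o["wrist_force"].round(1),"M",o["torque"].round(2),"open",o["opening"],"grip",o["grasp_force"],"q",o["q"].round(3))
    return o,T
def fpx(c,P):
    p=rot(c).inv().apply(np.array(P)-c["xyz"]); th=np.arctan2(np.hypot(p[0],p[1]),p[2]); a=np.arctan2(p[1],p[0]); return np.array([c["cx"]+c["fx"]*th*np.cos(a),c["cy"]+c["fx"]*th*np.sin(a)])
def fray(c,u,v,z):
    x,y=(u-c["cx"])/c["fx"],(v-c["cy"])/c["fx"]; th=np.hypot(x,y); d=np.array([x/th*np.sin(th),y/th*np.sin(th),np.cos(th)])
    d=rot(c).apply(d); p=np.array(c["xyz"]); return p+d*(z-p[2])/d[2]
E
python3 - <<'E'
from h import *
from bench import ctrl
o,T=state()
w=ctrl.camera("wrist"); np.savez("w1.npz",**w)
print("expected dial px",fpx(w,[.423,.217,.123]))
cv2.imwrite("pics/w1.png",w["frame"])
print("shift mm to (.423,.217,.2)",1000*T.inv().apply(np.array([.423,.217,.2])-o["eef_pos"]))
E
```

```text
t 2.15 pos [0.4266 0.2144 0.2111] yang 2.1485 z [-5.e-04 -1.e-04 -1.e+00] F [-0.2  0.2 -0.9] M [-0.02  0.04 -0.04] open 0.581084167132265 grip 0.0 q [ 0.216 -0.021  1.866  0.     1.297 -1.932]
expected dial px [261.15683729 195.09053255]
shift mm to (.423,.217,.2) [ 1.57172688  4.11976503 11.06447668]
```

View pics/w1.png

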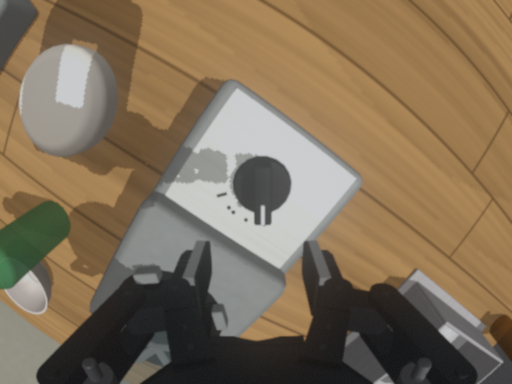

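The wrist view shows the dial centred near (262,187). Its white line is at (263,215), vertical in the picture, so it's aligned with the fingers. I'll refine the position from the disc contour.

```bash
python3 - <<'E'
from h import *
w=dict(np.load("w1.npz")); h=cv2.cvtColor(w["frame"],cv2.COLOR_BGR2HSV)
k=(h[...,2]<90).astype(np.uint8); m=np.zeros_like(k); m[140:240,215:310]=1; k*=m
cs=max(cv2.findContours(k,cv2.RETR_EXTERNAL,cv2.CHAIN_APPROX_NONE)[0],key=cv2.contourArea)
pts=np.array([fray(w,u,v,.096)[:2] for u,v in cs[:,0]],np.float32)
print(cv2.minEnclosingCircle(pts),pts.mean(0),cv2.boundingRect(cs))
zz,P=w["z_map"],[]
for v in range(140,240):
  for u in range(215,310):
    if zz[v,u]>0:
      x,y=(u-w["cx"])/w["fx"],(v-w["cy"])/w["fx"]; th=np.hypot(x,y)+1e-9
      d=np.array([x/th*np.tan(th),y/th*np.tan(th),1])*zz[v,u]; P.append(rot(w).apply(d)+w["xyz"])
P=np.array(P)
for lo,hi in ((.090,.103),(.117,.13)):
  Q=P[(P[:,2]>lo)&(P[:,2]<hi)&(np.hypot(P[:,0]-.4235,P[:,1]-.215)<.036)].astype(np.float32)
  e=np.linalg.svd(Q[:,:2]-Q[:,:2].mean(0),full_matrices=False)[2][0]
  print(len(Q),Q.mean(0),np.median(Q[:,2]),cv2.minAreaRect(Q[:,:2].copy()),cv2.minEnclosingCircle(Q[:,:2].copy()),"ang",np.arctan(e[1]/e[0]))
E
```

```text
((0.42697954177856445, 0.2213059365749359), 0.03262536600232124) [0.4285687  0.22157945] (234, 157, 56, 67)
1632 [0.42101502 0.2165521  0.09640596] 0.096690714 ((0.4224758446216583, 0.2180432379245758), (0.05193423479795456, 0.05225507542490959), 61.83018112182617) ((0.4226873815059662, 0.21830926835536957), 0.027217945083975792) ang -0.9742453
1066 [0.4220268  0.21765366 0.12350835] 0.12363259 ((0.42325732111930847, 0.21839158236980438), (0.051202669739723206, 0.014570786617696285), 33.808250427246094) ((0.4236358404159546, 0.2181553989648819), 0.026228953152894974) ang 0.5857131
```

The disc radius (27 mm), bar size (51 x 15 mm) and heights (0.0965 and 0.1235 m) all match the description. The axis is at (0.4232, 0.218) and the bar angle is 0.588. Next I descend and then close.

{"api": "jog_arm", "payload": {"series": [[[1,5,10,0,0,-0.01,50],[0,0,20,0,0,0,50],[0,0,20,0,0,0,50],[0,0,20,0,0,0,50],[0,0,15,0,0,0,50],[0,0,10,0,0,0,50],[0,0,8,0,0,0,50],[0,0,5,0,0,0,50],[0,0,3,0,0,0,50],[0,0,0,0,0,0,50]]]}}

```text
time_s: 3.2
eef_pos: [0.4233, 0.2181, 0.1003]
eef_rot: [0.0, -0.289, 0.957, -0.0]
wrist_force: [-0.4, -0.8, 0.2]
opening: 0.589
grasp_force: 0.0
```

{"api": "jog_arm", "payload": {"series": [[[0,0,0,0,0,0,30],[0,0,0,0,0,0,25],[0,0,0,0,0,0,20],[0,0,0,0,0,0,15],[0,0,0,0,0,0,10],[0,0,0,0,0,0,5],[0,0,0,0,0,0,5],[0,0,0,0,0,0,5],[0,0,0,0,0,0,5],[0,0,0,0,0,0,5]]]}}

```text
time_s: 4.2
eef_pos: [0.4234, 0.2182, 0.1007]
eef_rot: [0.0, -0.289, 0.957, 0.0]
wrist_force: [-2.4, -0.4, 4.6]
opening: 0.164
grasp_force: 60.3
```

```bash
python3 -c "
from h import *
state()"
```

```text
t 4.2 pos [0.4234 0.2182 0.1007] yang 2.1581 z [ 3.e-04  2.e-04 -1.e+00] F [-2.4 -0.4  4.6] M [ 0.02  0.39 -0.03] open 0.16425919993104268 grip 60.2876740694046 q [ 0.226  0.129  1.959  0.     1.054 -1.932]
```

The bar is gripped (14 mm opening, 60 N, low wrist force). Now I turn clockwise, which is +rz in the tool frame.

{"api": "jog_arm", "payload": {"series": [[[0,0,0,0,0,0.1,5],[0,0,0,0,0,0.1,5],[0,0,0,0,0,0.1,5],[0,0,0,0,0,0.1,5],[0,0,0,0,0,0.1,5],[0,0,0,0,0,0.1,5],[0,0,0,0,0,0.1,5],[0,0,0,0,0,0.1,5],[0,0,0,0,0,0.1,5],[0,0,0,0,0,0,5]]]}}

```text
time_s: 5.2
eef_pos: [0.4234, 0.218, 0.1007]
eef_rot: [0.0, 0.157, 0.988, -0.0]
wrist_force: [-2.9, -1.1, 5.8]
opening: 0.163
grasp_force: 60.5
```

```bash
python3 -c "
from h import *
state()"
```

```text
t 5.2 pos [0.4234 0.218  0.1007] yang 1.2555 z [ 4.e-04 -3.e-04 -1.e+00] F [-2.9 -1.1  5.8] M [-0.12  0.38  0.08] open 0.16298049292683392 grip 60.53141713142395 q [ 0.226  0.128  1.959 -0.     1.054 -1.029]
```

{"api": "jog_arm", "payload": {"series": [[[0,0,0,0,0,0.08,5],[0,0,0,0,0,0.08,5],[0,0,0,0,0,0.08,5],[0,0,0,0,0,0.08,5],[0,0,0,0,0,0.08,5],[0,0,0,0,0,0.02,5],[0,0,0,0,0,0,5],[0,0,0,0,0,0,5],[0,0,0,0,0,0,5],[0,0,0,0,0,0,5]]]}}

```text
time_s: 6.2
eef_pos: [0.4233, 0.2179, 0.1007]
eef_rot: [0.0, 0.358, 0.934, -0.0]
wrist_force: [-1.2, -1.2, 5.9]
opening: 0.164
grasp_force: 60.6
```

```bash
python3 - <<'E'
from h import *
from bench import ctrl
o,T=state()
ims=[]
for n in ("side","top"):
    c=ctrl.camera(n); np.savez(n+"2.npz",**c); ims.append(c["frame"])
cv2.imwrite("pics/two2.png",np.hstack([cv2.resize(ims[0][130:260,90:225],(400,385),interpolation=cv2.INTER_CUBIC),cv2.resize(ims[1][180:330,90:246],(400,385),interpolation=cv2.INTER_CUBIC)]))
E
```

```text
t 6.2 pos [0.4233 0.2179 0.1007] yang 0.8384 z [ 2.e-04 -6.e-04 -1.e+00] F [-1.2 -1.2  5.9] M [-0.27  0.42  0.13] open 0.16418655691809075 grip 60.59018075466156 q [ 2.260e-01  1.280e-01  1.959e+00 -1.000e-03  1.054e+00 -6.120e-01]
```

View pics/two2.png

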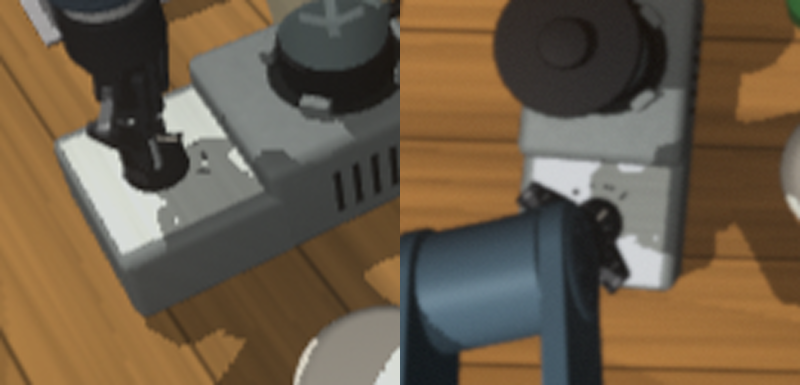

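The side view (left half) shows the fingers still around the bar, its white line at (158,155). The top view (right half) shows the white line at (604,213), pointing up-right towards the pulse bar mark, with the jug in place. The 0.13 N m reaction is the pulse spring. I add a little more turn to sit against the end stop.

{"api": "jog_arm", "payload": {"series": [[[0,0,0,0,0,0.02,5],[0,0,0,0,0,0.02,5],[0,0,0,0,0,0.02,5],[0,0,0,0,0,0,5],[0,0,0,0,0,0,5],[0,0,0,0,0,0,5],[0,0,0,0,0,0,5],[0,0,0,0,0,0,5],[0,0,0,0,0,0,5],[0,0,0,0,0,0,5]]]}}

```text
time_s: 7.3
eef_pos: [0.4233, 0.2179, 0.1007]
eef_rot: [0.0, 0.385, 0.923, -0.0]
wrist_force: [-2.4, -0.8, 5.8]
opening: 0.162
grasp_force: 63.1
```

```bash
python3 - <<'E'
from h import *
from bench import ctrl
o,T=state()
w=ctrl.camera("wrist"); np.savez("w3.npz",**w); cv2.imwrite("pics/w3.png",w["frame"])
c=ctrl.camera("top"); a=dict(np.load("top0.npz"))["frame"]
d=cv2.absdiff(a,c["frame"]).max(2)
for n,(u,v) in {"lid":(158,195),"cover":(368,205),"bottle":(253,178),"bowl":(257,135),"dial2":(345,267)}.items(): print(n,(d[v-20:v+20,u-20:u+20]>40).sum())
E
```

```text
t 7.3 pos [0.4233 0.2179 0.1007] yang 0.7809 z [ 5.0e-04 -1.1e-03 -1.0e+00] F [-2.4 -0.8  5.8] M [-0.22  0.39  1.12] open 0.16179182080617177 grip 63.149428367614746 q [ 2.260e-01  1.280e-01  1.959e+00 -1.000e-03  1.054e+00 -5.540e-01]
lid 0
cover 0
bottle 0
bowl 0
dial2 0
```

View pics/w3.png

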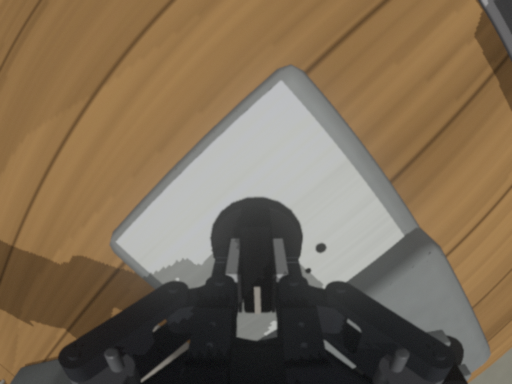

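The wrist view shows the bar still between the pads, white line at (257,298) along the tool axis. The 1.12 N m reaction means the dial is hard against its end stop. I ease off slightly but stay on the stop.

{"api": "jog_arm", "payload": {"series": [[[0,0,0,0,0,-0.02,5],[0,0,0,0,0,0,5],[0,0,0,0,0,0,5],[0,0,0,0,0,0,5],[0,0,0,0,0,0,5],[0,0,0,0,0,0,5],[0,0,0,0,0,0,5],[0,0,0,0,0,0,5],[0,0,0,0,0,0,5],[0,0,0,0,0,0,5]]]}}

```text
time_s: 8.4
eef_pos: [0.4233, 0.2179, 0.1007]
eef_rot: [0.0, 0.376, 0.927, -0.0]
wrist_force: [-2.2, -1.3, 6.4]
opening: 0.162
grasp_force: 61.1
```

```bash
python3 -c "
from h import *
state()"
```

```text
t 8.4 pos [0.4233 0.2179 0.1007] yang 0.8 z [ 3.e-04 -1.e-03 -1.e+00] F [-2.2 -1.3  6.4] M [-0.25  0.43  0.71] open 0.16236372673385582 grip 61.10889136791229 q [ 2.260e-01  1.280e-01  1.959e+00 -1.000e-03  1.054e+00 -5.730e-01]
```

It still presses on the stop: 0.71 N m against the spring's 0.13. Handing in.

```bash
python3 -c "
from bench import ctrl
print(ctrl.hand_in())"
```

```text
the job is handed in; nothing more can be done
None
```

The jug base's dial is turned past both clicks and held in the gripper at the pulse end stop; the other dial, jug, cover, bottle and bowl showed no change in the top view, and I handed the job in at about 8.4 s.

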